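# Push the pen thermometer home through the wiper seal of its narrow vial

### The job

The pen thermometer has been left leaning in the steel pot. Put it away in the vial rack: push its stem down through the narrow opening that is still free, which lies to one side of its cap, and on through the tight rubber seal until the white handle sits squarely down on the cap. Leave the pot standing, keep the tub, the cutter ring and the measuring spoons where they are, and do not force the stem against a cap: a firm thumb's push is plenty.

Things in the scene. Friction and masses are not known exactly. Their poses are not given: they have to be found in the camera images.
- probe: Pen thermometer, loose, 70 g: white round plastic handle, diameter 22 mm, length 70 mm, and below it a thin steel stem, diameter 5 mm, length 85 mm, its last 8 mm a cone with a 2.4 mm blunt point. Leans 24 degrees in the pot, stem down; 50 mm of handle clear the rim. Origin: centre of the handle's flat underside; z runs up the axis, flat top at z = +70 mm, stem's point at z = -85 mm.
- probe_tip (a point): Point of the thermometer's stem (85 mm below probe along its axis).
- probe_top (a point): Centre of the flat top of the thermometer's handle (70 mm above probe along its axis).
- pot: Plain round stainless steel pot, loose, 0.7 kg, outer diameter 60 mm, 90 mm high, wall 3 mm, inner floor 4 mm up. Origin: centre of its underside; z up. The handle leans towards the pot's own -x side.
- rack: Fixed stainless steel rack, 70 x 204 mm and 52 mm high, in which three vials stand upright in a row along its y axis, 62 mm apart (the middle one at the rack's centre). Origin: centre of its underside; x across the row, z up. Which vial stands in which place varies.
- vial_narrow: Fixed clear vial, 27 mm wide, with a flat round white screw cap, diameter 34 mm, with a free 7 mm opening: the thermometer's place. Under the 6 mm cap plate two sprung rubber lips grip the stem: pushing it takes about 6 to 15 N all the way and it stays where it is let go. Deep enough for the stem. Origin: centre of its underside, 6 mm above the table; z up; cap's top at z = 100 mm.
- vial_narrow_top (a point): Centre of the top face of the narrow vial's cap (106 mm above the table). The centre of the 7 mm opening lies 5 mm off this point, on a side that varies: the cap is screwed on at any angle, and the pose readings do not tell which; look or feel for it.
- vial_wide: Fixed vial of the same size and cap, empty, but with a 15 mm wide opening, also off its middle, and no seal, for a thicker probe: not for this thermometer. Origin: centre of its underside; the cap's top is at z = 100 mm.
- vial_taken: Fixed vial of the same size and cap, whose opening is already taken by a dial thermometer: a round steel dial 44 mm in diameter stands up to 28 mm above the cap, 5 mm off its middle. Origin: centre of its underside; the cap's top is at z = 100 mm.
- tub: Small lidded plastic tub, about 72 mm wide and 60 mm high, a loose bystander. Origin: about the centre of its underside.
- spoons: Ring of three measuring spoons lying flat, about 104 x 108 x 8 mm, a loose bystander. Origin: about the middle of its underside.
- ring: Plain round metal cutter ring, 70 mm wide, 35 mm high, a loose bystander. Origin: centre of its underside.
Not all that is in view belongs to the job. What is shaped like the pot but orange is not meant.

How it is judged (in metres and radians):
On the way:
1. the stem's point is 12 mm or more below the top of the narrow vial's cap, inside the vial (within 9 mm of its axis) (z of probe_tip in the frame of vial_narrow_top below -0.012 m and horizontal distance between probe_tip and vial_narrow_top below 0.009 m), for 0.2 s.
At the end, for the whole second after the job is handed in: The thermometer stands in the narrow vial at rest: its handle's underside within 4 mm of the cap's top and within 9 mm of the cap's centre (the opening is 5 mm off it), its stem down inside, its axis within 0.1 rad of the vial's; the pot stands upright on the table (horizontal distance between probe and vial_narrow_top below 0.009 m and z of probe in the frame of vial_narrow_top below 0.004 m and z of probe_tip in the frame of vial_narrow_top below -0.078 m and angle between the z axis of probe and the z axis of vial_narrow, either way round below 0.1 rad and linear speed of probe below 0.02 m/s and angle between pot's own z axis and vertical below 0.15 rad and height (world z) of pot below 0.01 m); the robot touches nothing.
It fails at once if the thermometer is forced against a vial with more than 60 N (contact force between probe and vial_narrow above 60 N or contact force between probe and vial_wide above 60 N or contact force between probe and vial_taken above 60 N).
It fails at once if the pot is tipped by more than 0.5 rad (angle between pot's own z axis and vertical above 0.5 rad).
It fails at once if the tub, the cutter ring or the spoons are moved by more than 30 mm (distance of any of tub, ring, spoons from where it was at the start of the episode above 0.03 m).
It also fails if it takes over 61 s, if anything falls off the work surface, if the arm or the gripper's body presses on something with over 40 N, if the wrist force passes 120 N, or if a joint passes its speed limit or range.

### The arm

A 7-joint arm with a two-finger parallel gripper is mounted at the origin on a cart in front of the work surface, level with it; the furniture and walls round the work are solid. World frame = base frame: x ahead of the robot, y to its left, z up, the work surface at z = 0. Lengths are in m, angles in degrees, forces in N, time in s.
With the tool pointing down it reaches from about 0.4 to 0.925 m from the base axis. Payload 4.1 kg.
Tool frame: the origin (TCP) lies between the finger pads; the fingertips stand 19 mm ahead of it and the grasp point (between the pads) is the TCP (r.tcp_to_tips is the z of the fingertips in the tool frame, in m); z points along the fingers, y is the line along which they close (so a half turn about z gives the same grasp; the last joint's range is limited). The gripper opens to 85 mm and grips with 20 to 120 N. Pads are 22 mm wide; open, the fingers measure 114 mm over their backs; the gripper's body (76 mm by 85 mm) begins 54 mm behind the grasp point. The pads swing forward as they close: fully open they stand 13 mm farther back than shut.
Start: joints at [62.051, 22.827, 2.584, 88.041, -1.071, 69.15, -2.905], TCP at [0.246, -0.602, 0.25] pointing down, gripper open.
Joint ranges: [-161.44, 161.44], [-28.35, 127.94], [-78.24, 83.42], [0, 140.83], [-78.03, 258.03], [13.02, 114.36], [-168.23, 168.23]. Speed limits (degrees/s): [147.25, 147.25, 180, 180, 180, 180, 180].

### API

Orientations are given as a 3x3 rotation matrix whose columns are the frame's x, y, z axes.
In Python, from workcell import monitor, grab_frame, ticket, r gives the robot as it stands. The module is installed in compiled form; this text tells all that it offers.
- The arm moves only by the shell command python3 -m inch 'ROWS' [FORCE]. ROWS is JSON, a list that holds one entry, the list of rows, each a list of 7 numbers: the shift along the tool's x, y, z in units of 0.05 m (1.0 is 0.05 m), then the turn, a rotation vector about the tool's x, y, z in units of 0.08 rad (1.0 is 0.08 rad), then the opening, from -1 (shut) to 1 (fully open). A call has 1 to 10 rows; each row shifts and turns the commanded pose from where the row before left it, along the tool's axes as they then stand; what a row does not reach is not made up. A row lasts 1/8 s, in which the tool goes at most 62.5 mm and 10.7 degrees, less where a joint would pass 70% of its speed; a pose out of reach is approached as far as the arm can. A call with a number of a shift or a turn outside -1 to 1 is refused whole. A call with a gripper value outside its range is refused whole. The fingers move at their own pace and stop on an object; FORCE is the grip in N (left out, the last holds). Time passes only in rows, so rows that do not move let the fingers close. It gives the time, the measured TCP pose, the force, the opening and the grip force at its end, in the units of the state.
- monitor.get_obs(): the state, without advancing time (a new reading comes with each control period).
- grab_frame(name): name is "side" or "top"; returns a dict with "pixels" (420x560x3 uint8, red, green, blue), "mtx" (3x3 intrinsics, pixels), "R" (3x3) and "t" (3): a world point X has camera coordinates R X + t. Camera axes: x right, y down, z forward; pixel columns grow to the right and rows downward; lengths in m; the calibration is good to about 2 mm. A picture is of the moment at which its call begins. There is no depth.
- ticket.close_job(): hands the job in; it is judged then, once.
The state is a dict: "clock": time; "qpos": joint angles; "qd": joint speeds; "joint_torque": joint torques, N m; "tool_pos": TCP position; "eef_rot": TCP orientation; "wrist_force": force on the tool from outside, world axes, zero at the start; "ft_torque": the same for the moment, N m; "width": finger opening in m; "grip_force": force on a finger pad.
Only numpy, scipy, OpenCV 4.12 (cv2) and the standard library are available. Lean on these libraries where they do the work, as an engineer would, in place of code of your own. Each camera call takes 0.05 s, during which the arm holds its last target. There are 200 camera calls.

## Working session

There is one attempt and no reset: what is moved stays moved. The work goes in short steps, Python scripts to look and compute and a shell command to move; the robot and the scene stay as the last step left them, time stands still between calls to the robot, and variables do not carry over. Pictures are saved under pics/ and viewed, at most 10 in all, crops included, and the job is handed in when it is done.

```bash
mkdir -p pics; cat > h.py <<'E'
import numpy as np, cv2
from workcell import monitor, grab_frame, ticket, r
def snap(n,f):
    d=grab_frame(n); cv2.imwrite('pics/'+f,cv2.cvtColor(d['pixels'],cv2.COLOR_RGB2BGR)); return d
E
python3 - <<'E'
from h import *
np.set_printoptions(precision=4,suppress=True)
for n in('side','top'):
    d=snap(n,n+'0.png'); print(n,d['mtx'],d['R'],d['t'],-d['R'].T@d['t']); np.savez(n+'0.npz',**d)
o=monitor.get_obs(); print(o)
E
```

```text
side [[479.4714   0.     276.0975]
 [  0.     479.4714 207.0369]
 [  0.       0.       1.    ]] [[ 0.9225 -0.3859 -0.0112]
 [-0.2167 -0.4935 -0.8424]
 [ 0.3195  0.7795 -0.5388]] [-0.4062  0.3419  0.6627] [ 0.2371 -0.5046  0.6405]
top [[434.6907   0.     280.7076]
 [  0.     434.6907 214.4761]
 [  0.       0.       1.    ]] [[ 0.0271 -0.9996 -0.0049]
 [-0.9974 -0.0267 -0.0672]
 [ 0.067   0.0067 -0.9977]] [0.2207 0.5589 1.0261] [0.4828 0.2286 1.0624]
{'clock': 0.1, 'qpos': array([62.0519, 22.8696,  2.58  , 88.1067, -1.0716, 69.1509, -2.905 ]), 'qd': array([ 0.0868, -0.0843,  0.0773, -0.1307, -0.0159,  0.0648, -0.0443]), 'joint_torque': array([  0.0031, -47.6261,   1.3699, -25.4947,   0.0119,   0.0051,
        -0.    ]), 'tool_pos': array([ 0.2462, -0.601 ,  0.2493]), 'eef_rot': array([[ 0.9253,  0.3792, -0.0008],
       [ 0.3792, -0.9253,  0.0016],
       [-0.0001, -0.0018, -1.    ]]), 'wrist_force': array([ 0.2461,  0.3214, -0.4171]), 'ft_torque': array([-0.0347, -0.0312,  0.0559]), 'grip_force': 0.0, 'width': 0.08542027719666206}
```

View pics/side0.png

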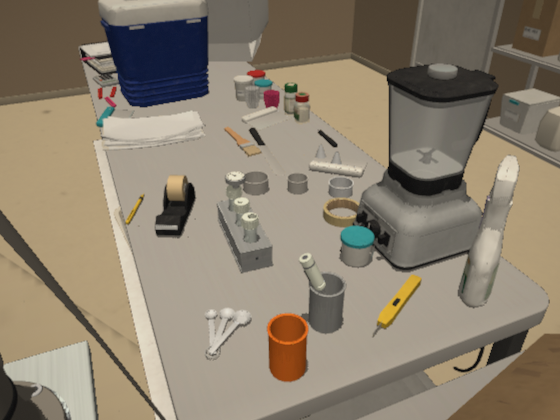

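View pics/top0.png

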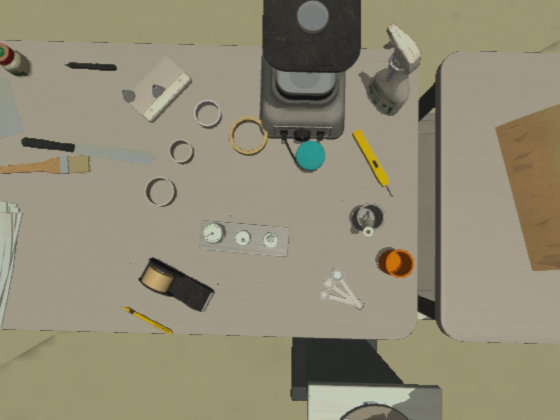

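Top view: pot at (367,217) with white handle top at (368,231). The rack's caps are at (213,233) (dial), (243,238) and (271,240), and the orange decoy is at (396,263). I'll enlarge the caps and the probe.

```bash
python3 - <<'E'
from h import *
t=cv2.imread('pics/top0.png');s=cv2.imread('pics/side0.png')
Z=lambda im,x,y,w,h,k:cv2.resize(im[y:y+h,x:x+w],None,fx=k,fy=k,interpolation=cv2.INTER_CUBIC)
a=np.hstack([Z(t,197,215,100,50,4),Z(t,340,195,100,50,4)])
b=np.hstack([Z(s,200,165,80,80,5),Z(s,285,245,80,80,5)])
cv2.imwrite('pics/z0.png',np.vstack([a,b])[:600])
E
```

```text
(no output)
```

View pics/z0.png

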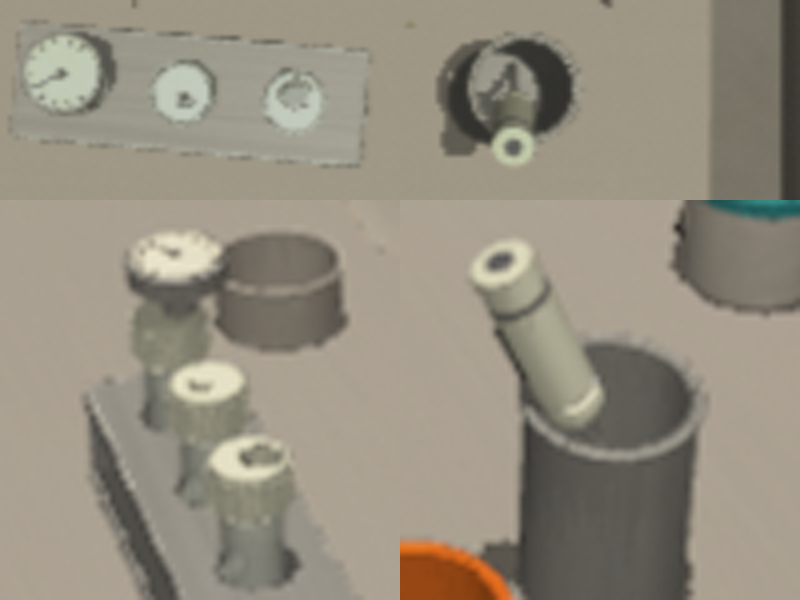

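The zoom shows the middle cap is the narrow one, with its small hole on the image-down (−x) side of the centre in the top view, near zoom (185,99) against a centre of (184,91). The right cap is the wide one and the left one is taken. The probe's top is at zoom (513,148) in the top view and (500,263) in the side view.

```bash
cat >> h.py <<'E'
def ray(d,p):
    K,R,t=d['mtx'],d['R'],d['t']; v=R.T@np.linalg.inv(K)@[p[0],p[1],1.]; return -R.T@t, v/np.linalg.norm(v)
def atz(d,p,z):
    c,v=ray(d,p); return c+v*(z-c[2])/v[2]
def tri(ds,ps):
    A=np.zeros((3,3));b=np.zeros(3)
    for d,p in zip(ds,ps):
        c,v=ray(d,p);M=np.eye(3)-np.outer(v,v);A+=M;b+=M@c
    x=np.linalg.solve(A,b); return x
def proj(d,X):
    q=d['mtx']@(d['R']@X+d['t']); return q[:2]/q[2]
np.set_printoptions(precision=4,suppress=True)
E
python3 - <<'E'
from h import *
T=dict(np.load('top0.npz'));S=dict(np.load('side0.npz'))
u=lambda x,y,X,Y,k:((x+.5)/k-.5+X,(y+.5)/k-.5+Y)
tz=lambda x,y:u(x,y,197,215,4); tz2=lambda x,y:u(x-400,y,340,195,4)
sz=lambda x,y:u(x,y-200,200,165,5); sz2=lambda x,y:u(x-400,y-200,285,245,5)
print('cap top',atz(T,tz(184,91),.106),'side',atz(S,sz(208,382),.106))
print('hole',atz(T,tz(185,99),.106),'side',atz(S,sz(200,384),.106))
print('wide',atz(T,tz(295,99),.106),'side',atz(S,sz(250,459),.106))
p=tri([T,S],[tz2(513,147),sz2(501,264)]);print('ptop',p,proj(T,p)-tz2(513,147),proj(S,p)-sz2(501,264))
print('rim',atz(T,tz2(514,90),.09),'side',atz(S,sz2(612,400),.09))
print('underside', proj(S,p))
E
```

```text
cap top [0.4943 0.3174 0.106 ] side [0.4956 0.3201 0.106 ]
hole [0.4899 0.3167 0.106 ] side [0.492 0.32  0.106]
wide [0.4916 0.2563 0.106 ] side [0.4918 0.2578 0.106 ]
ptop [0.5139 0.0502 0.146 ] [ 0.066  -0.1502] [-0.2094  0.0209]
rim [0.5473 0.0394 0.09  ] side [0.5483 0.0316 0.09  ]
underside [304.5906 257.4209]
```

```bash
cat >> h.py <<'E'
from scipy.spatial.transform import Rotation as Ro
def plan(p,R=None):
    o=monitor.get_obs(); R0=o['eef_rot']; 
    print('t',o['clock'],'tcp',o['tool_pos'],'w',o['width'],'F',o['wrist_force'],'grip',o['grip_force'])
    print('shift units (current tool axes)',R0.T@(np.array(p)-o['tool_pos'])/.05)
    if R is not None:
        print('rotvec units',Ro.from_matrix(R0.T@R).as_rotvec()/.08,'shift after turn',R.T@(np.array(p)-o['tool_pos'])/.05)
def frame(z,y):
    z=z/np.linalg.norm(z); y=y-z*(y@z); y/=np.linalg.norm(y); return np.column_stack([np.cross(y,z),y,z])
ptop=np.array([.5139,.0502,.146]); dd=ptop[:2]-[.548,.0325]; dd/=np.linalg.norm(dd)
ax=np.array([*(dd*np.sin(np.radians(24))),np.cos(np.radians(24))])
Rg=frame(-ax,np.array([dd[1]*-1,dd[0],0]))
E
python3 - <<'E'
from h import *
S=dict(np.load('side0.npz'));T=dict(np.load('top0.npz'))
print(dd,Rg); q=proj(S,ptop-.07*ax); print('underside zoom',(q-[285,245]+.5)*5-.5+[400,200])
q=proj(T,ptop-.07*ax); print('top zoom',(q-[340,195]+.5)*4-.5+[400,0])
plan(ptop+.07*ax,Rg)
E
```

```text
[-0.8876  0.4607] [[ 0.8108 -0.4607  0.361 ]
 [-0.4209 -0.8876 -0.1874]
 [ 0.4067  0.     -0.9135]]
underside zoom [579.5472 414.7992]
top zoom [515.0866 105.4386]
t 0.1 tcp [ 0.2462 -0.601   0.2493] w 0.08542027719666206 F [ 0.2461  0.3214 -0.4171] grip 0.0
shift units (current tool axes) [  9.5239 -10.4541   0.8056]
rotvec units [-2.2909  4.9126 10.679 ] shift after turn [ -1.9811 -14.0256  -0.0195]
```

```bash
python3 -m inch '[[[0.7,-0.8,-0.1,0,0,0,1],[0.7,-0.8,-0.1,0,0,0,1],[0.7,-0.8,-0.1,0,0,0,1],[0.7,-0.8,-0.1,0,0,0,1],[0.7,-0.8,-0.1,0,0,0,1],[0.7,-0.8,-0.1,0,0,0,1],[0.7,-0.8,-0.1,0,0,0,1],[0.7,-0.8,-0.1,0,0,0,1],[0.7,-0.8,-0.1,0,0,0,1],[0.7,-0.8,-0.1,0,0,0,1]]]' 60; python3 -m inch '[[[0.6,-0.6,0,-0.23,0.49,1,1],[0.6,-0.6,0,-0.23,0.49,1,1],[0.6,-0.6,0,-0.23,0.49,1,1],[0,0,0,-0.23,0.49,1,1],[0,0,0,-0.23,0.49,1,1],[0,0,0,-0.23,0.49,1,1],[0,0,0,-0.23,0.49,1,1],[0,0,0,-0.23,0.49,1,1],[0,0,0,-0.23,0.49,1,1],[0,0,0,-0.23,0.49,1,1]]]'; python3 -c "
from h import *
plan(ptop+.07*ax,Rg);print(monitor.get_obs()['qpos'])"
```

```text
clock: 1.35
tool_pos: [0.4187, -0.097, 0.3003]
eef_rot: [[0.925, 0.379, -0.0], [0.379, -0.925, -0.0], [-0.0, 0.0, -1.0]]
wrist_force: [0.7, -0.3, -1.0]
width: 0.0854
grip_force: 0.0
clock: 2.6
tool_pos: [0.4763, 0.0141, 0.3021]
eef_rot: [[0.832, -0.416, 0.367], [-0.375, -0.909, -0.181], [0.409, 0.013, -0.912]]
wrist_force: [0.3, -0.2, 0.6]
width: 0.0854
grip_force: 0.0
t 2.6 tcp [0.4763 0.0141 0.3021] w 0.0853807057605567 F [ 0.2843 -0.2356  0.573 ] grip 0.0
shift units (current tool axes) [-0.9191 -1.0225  1.5925]
rotvec units [-0.101  -0.0423  0.6349] shift after turn [-0.9648 -0.9875  1.5876]
[  24.1929   -9.1601  -37.1062  119.9602   12.8384   49.2008 -134.7523]
```

```bash
python3 -m inch '[[[0,0,0,-0.1,-0.04,0.63,0.3],[-0.48,-0.5,0.8,0,0,0,0.3],[-0.48,-0.5,0.8,0,0,0,0.3],[0,0,0,0,0,0,0.3],[0,0,0,0,0,0,0.3]]]'; python3 -c "
from h import *
plan(ptop-.022*ax,Rg)
snap('side','side1.png');snap('top','top1.png')
import cv2
a=cv2.imread('pics/side1.png')[130:350,230:430];b=cv2.imread('pics/top1.png')[130:280,300:450]
cv2.imwrite('pics/z1.png',np.hstack([cv2.resize(a,(400,440)),cv2.resize(b,(400,440),interpolation=2)]))"
```

```text
clock: 3.22
tool_pos: [0.49, 0.0633, 0.2106]
eef_rot: [[0.812, -0.458, 0.361], [-0.419, -0.889, -0.187], [0.407, 0.0, -0.914]]
wrist_force: [0.3, 0.1, -0.2]
width: 0.0551
grip_force: 0.0
t 3.225 tcp [0.49   0.0633 0.2106] w 0.05514942404910371 F [ 0.2538  0.1312 -0.2276] grip 0.0
shift units (current tool axes) [-0.0274  0.013   1.8426]
rotvec units [-0.0099 -0.0012  0.0317] shift after turn [-0.0272  0.0116  1.8426]
```

View pics/z1.png

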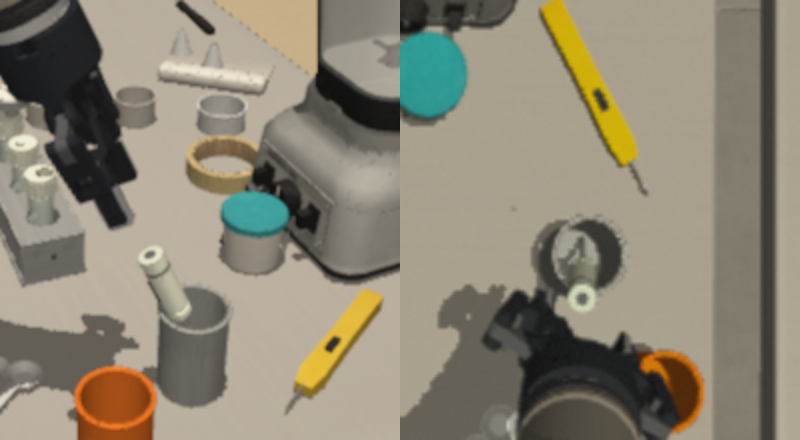

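The gripper is open and lined up along the probe's axis. The handle end at z1 (582,298) lies ahead of the fingers, so I'm approaching and gripping.

```bash
python3 -m inch '[[[0,0,0.45,0,0,0,0.3],[0,0,0.45,0,0,0,0.3],[-0.03,0.01,0.45,0,0,0,0.3],[0,0,0.45,0,0,0,0.3],[0,0,0,0,0,0,-1],[0,0,0,0,0,0,-1],[0,0,0,0,0,0,-1],[0,0,0,0,0,0,-1],[0,0,0,0,0,0,-1]]]' 60
```

```text
clock: 4.45
tool_pos: [0.5196, 0.0491, 0.1337]
eef_rot: [[0.812, -0.458, 0.362], [-0.42, -0.889, -0.183], [0.406, -0.003, -0.914]]
wrist_force: [-1.3, 2.5, 4.6]
width: 0.0203
grip_force: 59.2
```

```bash
python3 -m inch '[[[0,0,-0.2,0,0,0,-1],[0,0,-0.3,0,0,0,-1],[0,0,-0.4,0,0,0,-1],[0,0,-0.4,0,0,0,-1],[0,0,-0.4,0,0,0,-1],[0,0,-0.4,0,0,0,-1],[0,0,-0.4,0,0,0,-1],[0,0,-0.4,0,0,0,-1],[0,0,0,0,0,0,-1]]]' 80;python3 -c "
from h import *
snap('side','side2.png');snap('top','top2.png')
a=cv2.imread('pics/side2.png')[90:350,200:400];b=cv2.imread('pics/top2.png')[130:280,300:450]
cv2.imwrite('pics/z2.png',np.hstack([cv2.resize(a,(400,520)),cv2.resize(b,(400,520),interpolation=2)]))"
```

```text
clock: 5.58
tool_pos: [0.4662, 0.076, 0.2668]
eef_rot: [[0.812, -0.457, 0.362], [-0.419, -0.889, -0.183], [0.406, -0.003, -0.914]]
wrist_force: [0.2, -0.4, -1.2]
width: 0.0203
grip_force: 78.3
```

View pics/z2.png

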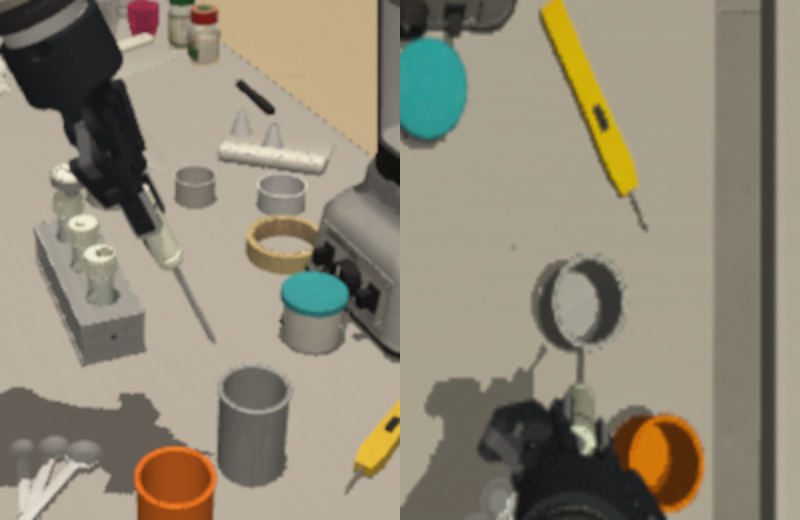

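Side view: the probe is out of the pot, aligned with the tool, its tip at z2 (213,342), and the pot is standing. Next, turn it upright and carry it over the middle vial.

```bash
python3 -c "
from h import *
o=monitor.get_obs();R=frame(np.array([0,0,-1.]),o['eef_rot'][:,1]);print(R)
plan([.491,.318,.31],R);print(o['qpos'])"
```

```text
[[ 0.8889 -0.458   0.    ]
 [-0.458  -0.8889  0.    ]
 [ 0.      0.     -1.    ]]
t 5.675 tcp [0.4657 0.0751 0.2648] w 0.019982415734500207 F [-1.1536  0.3106 -1.4277] grip 78.34811568260193
shift units (current tool axes) [-1.2595 -4.5499 -1.5443]
rotvec units [ 0.0023 -5.1945  0.0005] shift after turn [-1.7758 -4.5501 -0.9035]
[ -15.9579   -5.1458  -10.6815  122.702    23.8028   50.3756 -157.3636]
```

```bash
python3 -m inch '[[[0,0,-0.4,0,-0.9,0,-1],[0,0,-0.4,0,-0.9,0,-1],[0,0,-0.2,0,-0.9,0,-1],[0,0,0,0,-0.9,0,-1],[0,0,0,0,-0.9,0,-1],[0,0,0,0,-0.69,0,-1],[0,0,0,0,0,-1,-1],[0,0,0,0,0,-1,-1],[0,0,0,0,0,-1,-1],[0,0,0,0,0,-1,-1]]]'; python3 -m inch '[[[0,0,0,0,0,-1,-1],[0,0,0,0,0,-1,-1],[0,0,0,0,0,-1,-1],[0,0,0,0,0,-1,-1],[0,0,0,0,0,-1,-1],[0,0,0,0,0,-1,-1],[0,0,0,0,0,-1,-1],[0,0,0,0,0,-1,-1],[0,0,0,0,0,-1,-1],[0,0,0,0,0,-1,-1]]]';  python3 -c "
from h import *
o=monitor.get_obs();R=frame(np.array([0,0,-1.]),o['eef_rot'][:,1]);print(R)
plan([.491,.318,.31],R);print(o['qpos'])"
```

```text
clock: 6.92
tool_pos: [0.4503, 0.0829, 0.3106]
eef_rot: [[0.988, -0.153, -0.002], [-0.153, -0.988, -0.001], [-0.001, 0.001, -1.0]]
wrist_force: [-0.9, 0.0, -0.5]
width: 0.0199
grip_force: 78.4
clock: 8.18
tool_pos: [0.4503, 0.0829, 0.3106]
eef_rot: [[0.798, 0.602, -0.001], [0.602, -0.798, -0.001], [-0.002, -0.0, -1.0]]
wrist_force: [-0.3, -0.1, -1.4]
width: 0.0195
grip_force: 78.4
[[ 0.7982  0.6024  0.    ]
 [ 0.6024 -0.7982  0.    ]
 [ 0.      0.     -1.    ]]
t 8.175 tcp [0.4503 0.0829 0.3106] w 0.01952257572014443 F [-0.3289 -0.0973 -1.3887] grip 78.37239861488342
shift units (current tool axes) [ 3.4825 -3.2634  0.0072]
rotvec units [-0.0024  0.0215  0.    ] shift after turn [ 3.4825 -3.2634  0.0125]
[-12.7247   0.4591  -3.0955 107.8487   0.0528  71.7888 -68.7939]
```

```bash
python3 -m inch '[[[0.5,-0.46,0,0,0,0,-1],[0.6,-0.56,0,0,0.02,0,-1],[0.7,-0.66,0,0,0,0,-1],[0.7,-0.66,0,0,0,0,-1],[0.6,-0.56,0,0,0,0,-1],[0.38,-0.36,0.2,0,0,0,-1],[0,0,0.2,0,0,0,-1],[0,0,0,0,0,0,-1],[0,0,0,0,0,0,-1]]]';python3 -c "
from h import *
o=monitor.get_obs();plan([.491,.318,.29]);print(o['qpos'],o['eef_rot'])
a=snap('side','side3.png');b=snap('top','top3.png')
np.savez('side3.npz',**a);np.savez('top3.npz',**b)
Z=lambda im,x,y,w,h,k:cv2.resize(im[y:y+h,x:x+w],None,fx=k,fy=k,interpolation=cv2.INTER_CUBIC)
cv2.imwrite('pics/z3.png',np.hstack([Z(cv2.imread('pics/side3.png'),200,120,80,120,5),Z(cv2.imread('pics/top3.png'),200,180,80,120,5)]))"
```

```text
clock: 9.3
tool_pos: [0.4925, 0.3166, 0.2922]
eef_rot: [[0.801, 0.599, 0.003], [0.599, -0.801, 0.0], [0.002, 0.001, -1.0]]
wrist_force: [0.7, 0.2, -0.9]
width: 0.0198
grip_force: 78.4
t 9.3 tcp [0.4925 0.3166 0.2922] w 0.019823982014289747 F [ 0.6764  0.2068 -0.9434] grip 78.35879445075989
shift units (current tool axes) [-0.0076 -0.04    0.044 ]
[-26.7228  14.8524 -12.5847  93.7355   3.4667  71.6727 -93.1914] [[ 0.8008  0.5989  0.0025]
 [ 0.5989 -0.8008  0.    ]
 [ 0.002   0.0015 -1.    ]]
```

View pics/z3.png

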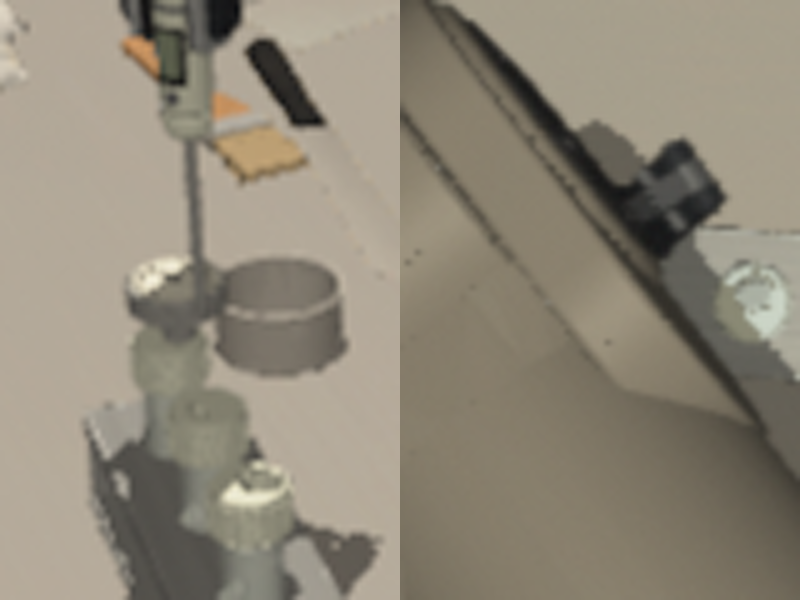

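```bash
python3 -c "
from h import *
S=dict(np.load('side3.npz'));o=monitor.get_obs();R=o['eef_rot'];p=o['tool_pos']
zz=lambda X:(proj(S,X)-[200,120]+.5)*5-.5
for s in(.04,.05,.06,.08,.1,.12,.13,.142,.15):print(s,zz(p+R[:,2]*s))
print('hole',zz(np.array([.491,.318,.106])),zz(np.array([.490,.317,.106])))
g=cv2.cvtColor(S['pixels'],cv2.COLOR_RGB2GRAY)
for v in range(146,188,2):print(v,g[v,230:250])
"
```

```text
0.04 [184.2375  91.2358]
0.05 [185.7395 114.7638]
0.06 [187.2243 138.0217]
0.08 [190.1432 183.7456]
0.1 [192.9966 228.4432]
0.12 [195.7867 272.1488]
0.13 [197.1587 293.6399]
0.142 [198.7852 319.1181]
0.15 [199.8577 335.9182]
hole [199.3437 411.7745] [197.8695 413.4337]
146 [169 169 162 143 129 134 139 138 137 132 129 125 137 155 149 146 141 145
 145 147]
148 [169 169 169 169 165 158 135 102 102 120 123 100 109 135 159 164 163 159
 157 162]
150 [169 169 169 170 169 169 149 103 101 136 170 159 138 133 135 150 159 164
 163 163]
152 [169 169 169 169 169 169 150 109  96 130 170 170 170 170 141  89 121 145
 161 165]
154 [171 171 169 169 169 169 152 111  95 130 170 170 170 170 170 163 146 124
 120 144]
156 [169 169 170 170 169 169 154 117  96 111 149 169 169 169 170 170 170 148
 119 143]
158 [169 170 170 170 170 169 157 124  96 116 153 170 169 169 169 169 170 170
 169 169]
160 [170 170 170 170 170 170 170 145  96 104 140 170 169 169 170 169 169 170
 171 171]
162 [170 170 170 170 170 170 170 146  98 108 142 169 170 170 170 170 170 170
 170 170]
164 [170 170 170 170 170 170 171 149 105 100 13
[... 296 characters left out ...]
170]
172 [194 215 218 222 226 219 198 171 131  95  99 122 149 164 170 172 169 157
 149 141]
174 [194 210 195 192 192 166 120 120 103  95  92  97 116 118 117 110 102 106
 109 111]
176 [232 223 175 123 108 105 119 125 113  95  96 103 113 111  99  90 101 106
 109 111]
178 [122 120 127 128 128 127 127 128 117  99  96  99 104  91  78  83 100 104
 108 112]
180 [102 107 108 109 110 112 111 104  97  92  93  86  86  81  81  90 100 103
 108 112]
182 [ 93  95  96  92  93  96  98  96  92  90  89  81  84  80  91 124 145 143
 136 143]
184 [ 96  97  96  96  97  94  95  97  98 104 121 140 140 112  95 100 104 109
 109 108]
186 [125 121 104  87  91  95  96  91  84 105 141 160 158 120  94 101 104 108
 110 111]
```

```bash
python3 -c "
from h import *
plan([.4905,.3178,.253])"
```

```text
t 9.4 tcp [0.4925 0.3172 0.2928] w 0.020237481322919287 F [-0.0099  0.5411 -0.2122] grip 78.35474610328674
shift units (current tool axes) [-0.0279 -0.0349  0.7962]
```

```bash
python3 -m inch '[[[-0.03,-0.035,0.3,0,0,0,-1],[0,0,0.3,0,0,0,-1],[0,0,0.15,0,0,0,-1],[0,0,0.05,0,0,0,-1],[0,0,0,0,0,0,-1]]]';python3 -c "
from h import *
plan([.4905,.3178,.253])
a=snap('side','side4.png')
S=a;o=monitor.get_obs();R=o['eef_rot'];p=o['tool_pos']
zz=lambda X:(proj(S,X)-[220,160]+.5)*10-.5
print('tip',zz(p+R[:,2]*.141),'hole',zz(np.array([.4905,.3178,.106])),zz(np.array([.4905,.3178,.106])+[-.005,0,0]),'cap c',zz(np.array([.4955,.3185,.106])))
im=cv2.imread('pics/side4.png')[160:220,220:280];cv2.imwrite('pics/z4.png',cv2.resize(im,(600,600),interpolation=2))"
```

```text
clock: 10.02
tool_pos: [0.49, 0.3188, 0.2522]
eef_rot: [[0.799, 0.601, 0.002], [0.601, -0.799, 0.001], [0.003, 0.001, -1.0]]
wrist_force: [0.9, 0.4, -1.7]
width: 0.02
grip_force: 78.4
t 10.025 tcp [0.49   0.3188 0.2522] w 0.020039800053778367 F [ 0.9142  0.4368 -1.7496] grip 78.35065126419067
shift units (current tool axes) [-0.0043  0.0221 -0.0165]
tip [194.1091 399.5463] hole [197.2496 425.016 ] [174.7351 430.0879] cap c [218.5999 418.3534]
```

View pics/z4.png

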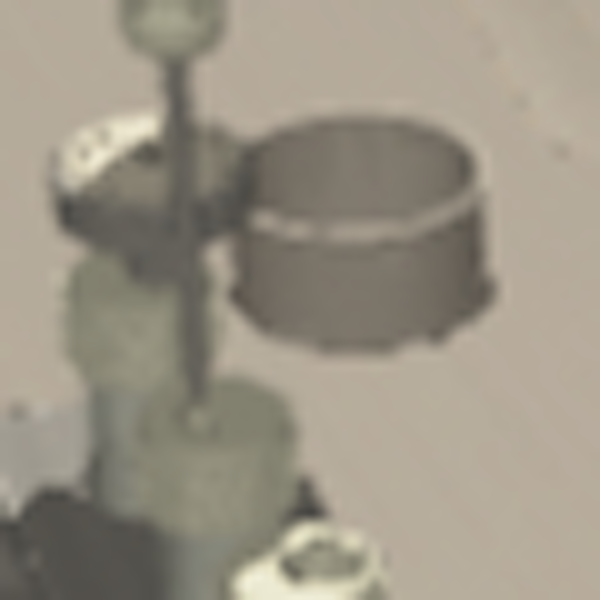

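The stem's tip appears at about z4 (199,415), above the left part of the cap's top (centre about (218,415)), where the opening should be. I'll descend by feel.

```bash
python3 -m inch '[[[0,0.01,0.02,0,0,0,-1],[0,0,0.02,0,0,0,-1],[0,0,0.02,0,0,0,-1],[0,0,0.02,0,0,0,-1],[0,0,0.02,0,0,0,-1],[0,0,0.02,0,0,0,-1]]]'; python3 -m inch '[[[0,0,0.02,0,0,0,-1],[0,0,0.02,0,0,0,-1],[0,0,0.02,0,0,0,-1]]]'
```

```text
clock: 10.82
tool_pos: [0.4902, 0.3183, 0.2461]
eef_rot: [[0.8, 0.601, 0.002], [0.601, -0.8, 0.001], [0.002, 0.001, -1.0]]
wrist_force: [0.7, 0.1, -1.1]
width: 0.0202
grip_force: 78.4
clock: 11.2
tool_pos: [0.4902, 0.3183, 0.2432]
eef_rot: [[0.799, 0.601, 0.002], [0.601, -0.799, 0.001], [0.002, 0.001, -1.0]]
wrist_force: [-0.0, -0.6, 0.1]
width: 0.02
grip_force: 78.3
```

```bash
python3 -m inch '[[[0,0,0.02,0,0,0,-1],[0,0,0.02,0,0,0,-1],[0,0,0.02,0,0,0,-1]]]'; python3 -m inch '[[[0,0,0.02,0,0,0,-1],[0,0,0.02,0,0,0,-1]]]';python3 -m inch '[[[0,0,0.02,0,0,0,-1],[0,0,0.02,0,0,0,-1]]]'
```

```text
clock: 11.58
tool_pos: [0.4901, 0.3182, 0.2402]
eef_rot: [[0.799, 0.601, 0.002], [0.601, -0.799, 0.001], [0.002, 0.001, -1.0]]
wrist_force: [-0.4, -0.7, 0.0]
width: 0.0198
grip_force: 78.3
clock: 11.82
tool_pos: [0.4901, 0.3182, 0.2381]
eef_rot: [[0.8, 0.601, 0.002], [0.601, -0.8, 0.001], [0.002, 0.001, -1.0]]
wrist_force: [0.1, -1.4, 0.3]
width: 0.0199
grip_force: 78.3
clock: 12.08
tool_pos: [0.4902, 0.3182, 0.2361]
eef_rot: [[0.8, 0.601, 0.002], [0.601, -0.8, 0.001], [0.002, 0.001, -1.0]]
wrist_force: [-0.8, -2.2, 0.1]
width: 0.02
grip_force: 78.3
```

```bash
python3 -m inch '[[[-0.01,0.01,0.02,0,0,0,-1],[0,0,0.02,0,0,0,-1],[0,0,0.02,0,0,0,-1]]]'; python3 -m inch '[[[0,0,0.02,0,0,0,-1],[0,0,0.02,0,0,0,-1],[0,0,0.02,0,0,0,-1],[0,0,0.02,0,0,0,-1]]]'
```

```text
clock: 12.45
tool_pos: [0.4901, 0.3178, 0.2332]
eef_rot: [[0.799, 0.601, 0.002], [0.601, -0.799, 0.001], [0.003, 0.001, -1.0]]
wrist_force: [-0.7, -0.8, 0.3]
width: 0.0202
grip_force: 78.3
clock: 12.95
tool_pos: [0.49, 0.3177, 0.2292]
eef_rot: [[0.799, 0.601, 0.002], [0.601, -0.799, 0.001], [0.002, 0.0, -1.0]]
wrist_force: [-1.8, -1.3, 1.5]
width: 0.0198
grip_force: 78.3
```

```bash
python3 -m inch '[[[0,0,0.02,0,0,0,-1],[0,0,0.02,0,0,0,-1],[0,0,0.02,0,0,0,-1]]]'; python3 -m inch '[[[0,0,0.02,0,0,0,-1],[0,0,0.02,0,0,0,-1],[0,0,0.02,0,0,0,-1],[0,0,0.02,0,0,0,-1]]]'
```

```text
clock: 13.32
tool_pos: [0.4901, 0.3178, 0.2264]
eef_rot: [[0.799, 0.601, 0.002], [0.601, -0.799, 0.001], [0.003, 0.001, -1.0]]
wrist_force: [-1.5, -1.0, 2.9]
width: 0.02
grip_force: 78.5
clock: 13.82
tool_pos: [0.4905, 0.318, 0.2234]
eef_rot: [[0.8, 0.601, 0.004], [0.601, -0.8, 0.002], [0.004, 0.001, -1.0]]
wrist_force: [-3.0, -2.1, 7.1]
width: 0.0199
grip_force: 79.0
```

```bash
python3 -m inch '[[[-0.01,0,0.02,0,0,0,-1],[0,0,0.03,0,0,0,-1],[0,0,0.03,0,0,0,-1],[0,0,0.03,0,0,0,-1]]]'; python3 -m inch '[[[0,0,0.03,0,0,0,-1],[0,0,0.03,0,0,0,-1],[0,0,0.03,0,0,0,-1],[0,0,0.03,0,0,0,-1]]]'
```

```text
clock: 14.32
tool_pos: [0.49, 0.3176, 0.2169]
eef_rot: [[0.8, 0.601, 0.003], [0.601, -0.8, 0.001], [0.003, 0.001, -1.0]]
wrist_force: [-1.7, -0.7, 5.7]
width: 0.02
grip_force: 78.7
clock: 14.82
tool_pos: [0.49, 0.3176, 0.2108]
eef_rot: [[0.799, 0.601, 0.003], [0.601, -0.799, 0.001], [0.003, 0.001, -1.0]]
wrist_force: [-2.6, -1.0, 4.7]
width: 0.0199
grip_force: 78.7
```

```bash
python3 -m inch '[[[-0.01,0,0.04,0,0,0,-1],[0,0,0.04,0,0,0,-1],[0,0,0.04,0,0,0,-1],[0,0,0.04,0,0,0,-1],[0,0,0.04,0,0,0,-1]]]'; python3 -m inch '[[[0,0,0.04,0,0,0,-1],[0,0,0.04,0,0,0,-1],[0,0,0.04,0,0,0,-1],[0,0,0.04,0,0,0,-1],[0,0,0.04,0,0,0,-1]]]'
```

```text
clock: 15.45
tool_pos: [0.4898, 0.3173, 0.2009]
eef_rot: [[0.799, 0.601, 0.003], [0.601, -0.799, 0.001], [0.004, 0.001, -1.0]]
wrist_force: [-2.0, -0.2, 5.3]
width: 0.0202
grip_force: 78.7
clock: 16.08
tool_pos: [0.4898, 0.3173, 0.1908]
eef_rot: [[0.799, 0.601, 0.003], [0.601, -0.799, 0.001], [0.003, 0.001, -1.0]]
wrist_force: [-2.4, -0.6, 5.5]
width: 0.0201
grip_force: 78.7
```

```bash
python3 -m inch '[[[-0.01,-0.01,0.04,0,0,0,-1],[0,0,0.04,0,0,0,-1],[0,0,0.04,0,0,0,-1],[0,0,0.04,0,0,0,-1],[0,0,0.04,0,0,0,-1]]]'; python3 -m inch '[[[0,0,0.04,0,0,0,-1],[0,0,0.04,0,0,0,-1],[0,0,0.04,0,0,0,-1],[0,0,0.04,0,0,0,-1],[0,0,0.04,0,0,0,-1]]]'; python3 -c "
from h import *
a=snap('side','side5.png')
im=cv2.imread('pics/side5.png')[120:240,190:310];cv2.imwrite('pics/z5.png',cv2.resize(im,(600,600),interpolation=2))"
```

```text
clock: 16.7
tool_pos: [0.4894, 0.3174, 0.181]
eef_rot: [[0.8, 0.601, 0.004], [0.601, -0.8, 0.002], [0.004, 0.001, -1.0]]
wrist_force: [-1.3, -1.3, 4.5]
width: 0.0198
grip_force: 78.8
clock: 17.32
tool_pos: [0.4894, 0.3174, 0.1709]
eef_rot: [[0.8, 0.601, 0.004], [0.601, -0.8, 0.002], [0.004, 0.001, -1.0]]
wrist_force: [-1.6, -1.5, 6.0]
width: 0.0197
grip_force: 78.8
```

View pics/z5.png

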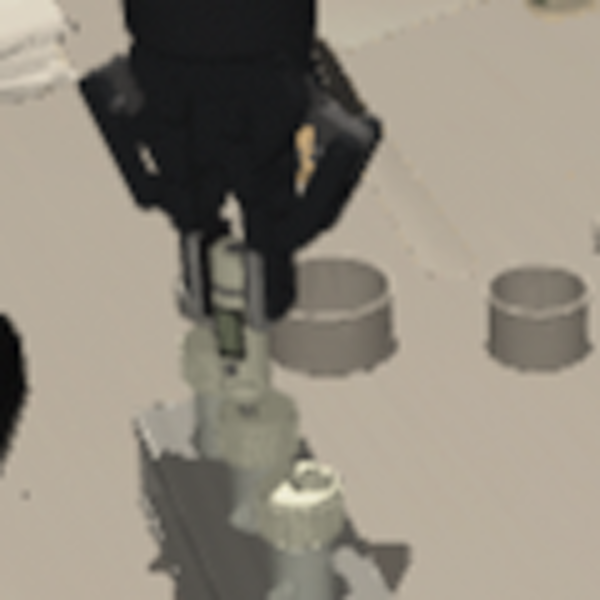

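The handle is standing just above the middle vial's cap at z5 (245,400), with about 9 mm of stem left to push.

```bash
python3 -m inch '[[[0,-0.01,0.03,0,0,0,-1],[0,0,0.03,0,0,0,-1],[0,0,0.03,0,0,0,-1],[0,0,0.03,0,0,0,-1]]]'; python3 -m inch '[[[0,0,0.02,0,0,0,-1],[0,0,0.01,0,0,0,-1]]]'; python3 -m inch '[[[0,0,0.01,0,0,0,-1],[0,0,0.01,0,0,0,-1]]]'
```

```text
clock: 17.88
tool_pos: [0.4891, 0.3177, 0.165]
eef_rot: [[0.8, 0.601, 0.004], [0.601, -0.8, 0.001], [0.004, 0.001, -1.0]]
wrist_force: [-1.9, -2.0, 5.7]
width: 0.02
grip_force: 78.9
clock: 18.12
tool_pos: [0.4891, 0.3177, 0.1637]
eef_rot: [[0.8, 0.601, 0.004], [0.601, -0.8, 0.001], [0.004, 0.001, -1.0]]
wrist_force: [-1.9, -2.3, 7.2]
width: 0.0202
grip_force: 78.9
clock: 18.38
tool_pos: [0.4892, 0.3178, 0.1636]
eef_rot: [[0.8, 0.6, 0.004], [0.6, -0.8, 0.001], [0.004, 0.001, -1.0]]
wrist_force: [-2.8, -2.0, 11.7]
width: 0.0198
grip_force: 79.2
```

```bash
python3 -m inch '[[[0,0,0.01,0,0,0,-1],[0,0,0.01,0,0,0,-1]]]'; python3 -m inch '[[[0,0,0.01,0,0,0,-1],[0,0,0.01,0,0,0,-1]]]'
```

```text
clock: 18.62
tool_pos: [0.4893, 0.3179, 0.1635]
eef_rot: [[0.8, 0.6, 0.004], [0.6, -0.8, 0.002], [0.004, 0.001, -1.0]]
wrist_force: [-4.2, -4.0, 17.6]
width: 0.0199
grip_force: 79.7
clock: 18.88
tool_pos: [0.4894, 0.318, 0.1635]
eef_rot: [[0.8, 0.6, 0.005], [0.6, -0.8, 0.002], [0.005, 0.002, -1.0]]
wrist_force: [-5.5, -5.2, 21.3]
width: 0.0201
grip_force: 80.3
```

Seated. Release and withdraw.

```bash
python3 -m inch '[[[0,0,-0.03,0,0,0,-1],[0,0,0,0,0,0,0],[0,0,0,0,0,0,0],[0,0,0,0,0,0,0],[0,0,0,0,0,0,0]]]'; python3 -m inch '[[[0,0,-0.2,0,0,0,0],[0,0,-0.5,0,0,0,0],[0,0,-0.7,0,0,0,0],[0,0,-0.7,0,0,0,0],[-0.7,0,-0.5,0,0,0,0],[-0.8,0,0,0,0,0,0],[-0.8,0,0,0,0,0,0],[0,0.8,0,0,0,0,0],[0,0.8,0,0,0,0,0],[0,0,0,0,0,0,0]]]'; python3 -c "
from h import *
snap('side','side6.png');snap('top','top6.png')
Z=lambda im,x,y,w,h,k:cv2.resize(im[y:y+h,x:x+w],None,fx=k,fy=k,interpolation=cv2.INTER_CUBIC)
cv2.imwrite('pics/z6.png',np.hstack([Z(cv2.imread('pics/side6.png'),200,130,160,200,2.5),Z(cv2.imread('pics/top6.png'),190,180,160,200,2.5)]))"
```

```text
clock: 19.5
tool_pos: [0.4885, 0.3176, 0.1613]
eef_rot: [[0.799, 0.601, 0.002], [0.601, -0.799, 0.001], [0.002, 0.001, -1.0]]
wrist_force: [-0.1, -0.1, 0.3]
width: 0.0431
grip_force: 0.0
clock: 20.75
tool_pos: [0.4461, 0.1814, 0.2923]
eef_rot: [[0.803, 0.596, 0.004], [0.596, -0.803, 0.0], [0.004, 0.002, -1.0]]
wrist_force: [-0.3, -0.0, -0.1]
width: 0.0426
grip_force: 0.0
```

View pics/z6.png

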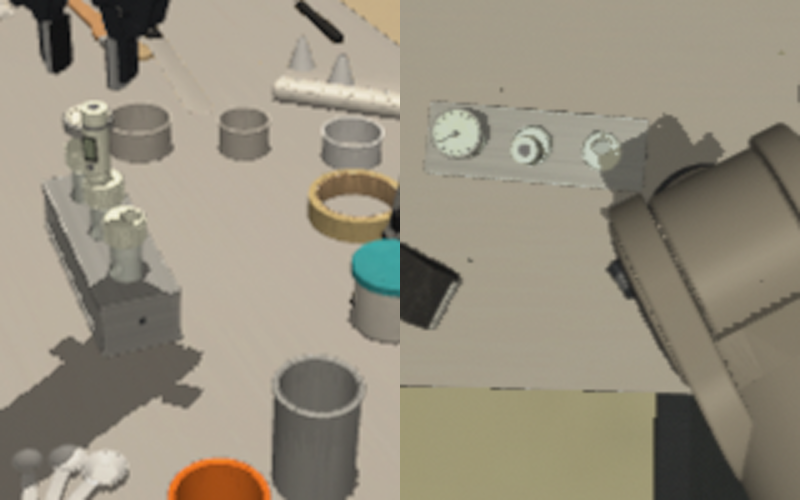

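The pictures show the handle standing upright and flush on the middle cap (z6 left (95,140), right (527,148)). The pot is upright and the gripper is clear.

```bash
python3 -c "
from h import *
print(ticket.close_job())"
```

```text
the job is handed in; nothing more can be done
None
```

The job is handed in; the hand-in gave no verdict. The thermometer is pushed through the narrow vial's seal with its handle down on the cap, and the final images show it upright, the pot standing and the gripper clear.

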